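Unlatch the bottle bay and swing its gate open

ROBOT

A 6-joint arm with a two-finger parallel gripper is mounted at the origin on a cart in front of the work surface, level with it; the furniture and walls round the work are solid. World frame = base frame: x ahead of the robot, y to its left, z up, the work surface at z = 0. Lengths are in m, angles in rad, forces in N, time in s.
With the tool pointing down it reaches from about 0.275 to 1 m from the base axis. Payload 8.4 kg.
Tool frame: the origin (TCP) lies at the very end of the fingers, on their centre line; the grasp point (between the pads) lies 19 mm behind it; z points along the fingers, y is the line along which they close (so a half turn about z gives the same grasp; the last joint's range is limited). The gripper opens to 85 mm and grips with 20 to 120 N. Pads are 22 mm wide; open, the fingers measure 114 mm over their backs; the gripper's body (76 mm by 85 mm) begins 54 mm behind the grasp point. The pads swing forward as they close: fully open they stand 13 mm farther back than shut.
Start: joints at [1.225, 0.353, 1.633, -0, 1.155, -0.002], TCP at [0.211, 0.588, 0.231] pointing down, gripper open.
Joint ranges: [-2.63, 2.63], [-0.92, 2.1], [0.06, 2.66], [-1.3, 4.44], [0, 2.69], [-3.02, 3.02]. Speed limits (rad/s): [2.22, 2.22, 2.79, 3.14, 3.14, 3.14].

INTERFACE

Orientations are given as a unit quaternion [w, x, y, z].
In Python, from bench import * gives the robot as it stands.
- The arm moves only by the shell command python3 -m inch 'ROWS' [OPENING] [FORCE]. ROWS is JSON, a list that holds one entry, the list of rows, each a list of 6 numbers: the shift along the tool's x, y, z in cm, then the turn, a rotation vector about the tool's x, y, z in rad. In form: [[[dx, dy, dz, wx, wy, wz], ...]]. A call has 1 to 10 rows; each row is the pose to reach, as a shift and turn from the pose commanded when the call began, along the tool's axes at that moment; what a row does not reach only later rows make up. A row lasts 1/12 s, in which the tool goes at most 41.7 mm and 7.16 degrees, less where a joint would pass 70% of its speed; a pose out of reach is approached as far as the arm can. A call with a gripper value outside its range is refused whole. OPENING is the closure, from -1 (fully open) to 1 (shut), set as the call begins (- or left out, the last holds). The fingers move at their own pace and stop on an object; FORCE is the grip in N (left out, the last holds). Time passes only in rows, so rows that repeat a pose let the fingers close. It gives the time, the measured TCP pose, the force, the opening and the grip force at its end, in the units of the state.
- observe(): the state, without advancing time (a new reading comes with each control period).
- snapshot(name): name is "side" or "top" or "wrist"; returns (picture, depth): 420x560x3 uint8, blue, green, red; 420x560 float32, m along the optical axis (not along the pixel's ray), 0 where there is no reading.
- get_calibration(name): a dict with "fx", "fy", "cx", "cy" (pixels), "D" ([k1, k2, p1, p2, k3] as OpenCV has them; the pictures are not rectified), "xyz" and "attitude" of the camera in the world. Camera axes: x right, y down, z forward; pixel columns grow to the right and rows downward; lengths in m; the calibration is good to about 2 mm. A picture is of the moment at which its call begins: read the wrist's pose just before it. get_calibration takes no time and is no camera call; for the wrist camera it gives the pose at the moment of the call.
- finish_job(): hands the job in; it is judged then, once.
Trained networks look in the newest picture that a camera, given by its name, has taken for a name from the list of things; names that differ only in an ending like _2 or _b are one class to them, and where a whole thing is asked for, a point or a joint stands for the part that bears it (a point fixed in the world has none). Each returns a list of dicts, best first, with "conf" (0 to 1); they miss things now and then, are a little off and sometimes report something else, mostly with a low value. They report only what shows in the picture. A call takes as long as a camera call. They do not tell look-alikes from the thing itself.
- boxes_of(camera, thing): "location" ([x, y, z] in m, in the coordinates of the camera as it stood for that picture, good to about 4 mm: the middle of the surface that is visible of it).
- regions_of(camera, thing): "mask" (420x560 bool, what is visible of it).
- tip_of(camera, thing): "location" ([x, y, z] in m, in the coordinates of the camera as it stood for that picture, good to about 4 mm: a listed point, or the origin of a listed thing).
The state is a dict: "clock": time; "joint_pos": joint angles; "dq": joint speeds; "effort": joint torques, N m; "tool_pos": TCP position; "tcp_rot": TCP orientation; "ft_force": force on the tool from outside, world axes, zero at the start; "moment": the same for the moment, N m; "width": finger opening in m; "grip_force": force on a finger pad.
Only numpy, scipy, OpenCV 4.12 (cv2) and the standard library are available. Lean on these libraries where they do the work, as an engineer would, in place of code of your own. Each camera call takes 0.05 s, during which the arm holds its last target. There are 200 camera calls.

TASK

Open the gate of the bottle bay: by its thumb tab, lift the latch bar over the lip of its catch, swing the gate out until it rests against its rubber stop, then lower the bar back down onto its rest rather than dropping it, and let go. How high the catch is set is not known, so feel for it: touch the sprung hood above the bar and the lip in front of it only lightly, with a few newtons, and bring the gate gently to the stop. Leave the bottles and the other things standing as they are.

Things in the scene. Friction and masses are not known exactly. Their poses are not given: they have to be found in the camera images.
- bay: Bottle bay fixed to the worktop: aluminium base 280 mm wide, 88 deep, 6 thick, clear walls 90 mm high at back and sides, three capped bottles in it. Origin at worktop level in the plane of the shut gate; x points into the bay, y to the hinge side (left from the robot), z up. The gate's hinge axis is at y = +100 mm, the keeper at y = -139 mm.
- gate: Aluminium framed gate with clear panel, 12 mm thick, 190 long, top 115 mm up. Origin on its vertical hinge axis at worktop level; it runs along its own -y, x is normal to it. Shut, its axes are the bay's (play 0.02 rad inward); it opens toward the robot, clockwise from above (yaw decreases), to 1.1 to 1.35 rad at the stop. Hinge friction 0.2 N m, no spring: it stays where left.
- latch_bar (a joint): Steel latch bar on the gate, 8 mm thick, 10 high, 185 long, along the gate's -y, underside 130 mm up. Pivots about the gate's x axis 50 mm from the hinge axis, 135 mm up. 0 = down on its rest by its weight (about 0.12 kg); grows in rad as the tip is lifted, at most 0.4. Shut, its last 12 mm lie in the catch and must rise there by 3 to 32 mm (setting not given) to clear the lip.
- thumb_tab (a point): Grip point in the middle of the flat upright steel thumb tab on the bar: 10 mm thick (gate's x), 24 long (gate's y). 162 mm above the worktop with the bar down, 155 mm from the hinge axis, 105 mm from the bar's pivot. Tab top 19 mm above this point, bar's top 22 below, gate's top rail 47 below; space beside the tab is free. 1 mm lift here raises the bar in the catch by about 1.5 mm.
- bar_tip (a point): Point on the bar's centre line 5 mm from its tip, 215 mm from the gate's hinge axis, 165 mm from the bar's pivot; 135 mm above the worktop with the bar down.
- keeper: Fixed aluminium post, 22 x 12 mm, top 192 mm above the worktop, beside the gate's free end; origin at its foot, 6 mm up, axes as the bay's. It carries the catch: a steel jaw, 6 to 31 mm from the keeper's origin toward the gate, clamped at a height that differs every time and is not given (see catch). Jaw top at most 191 mm above the worktop.
- catch (a point): Fixed mark 135 mm up at the bar's end (does not move with the jaw). In front of the bar (robot side) the jaw's lip, top 133 to 162 mm up; above a sprung rubber-lined hood, underside 17 mm above the lip's top: the 10 mm high bar passes out between with 7 mm to spare (5 when set high, as it tilts). The hood yields 1 mm per 5 N; over 10 N on the catch is too hard. Bar's play behind the lip about 4 mm.
- gate_pad (a point): Point on the outer face of the gate (the face toward the robot when shut), on its middle rail, 120 mm from the hinge axis, 46 mm above the worktop: it meets the stop.
- stop_pad (a point): Centre of the face of the sprung rubber pad on the stop, a 64 mm high aluminium post fixed to the worktop in front of the bay on the hinge side; 120 mm from the hinge axis, 46 mm up. With the gate against the stop gate_pad meets this point. The pad is damped and yields 1 mm per 3 N; over 20 N is too hard.
- stop: The whole stop; its origin lies at worktop level under the gate's hinge axis (not in the post). At yaw 0 relative to the bay it stops the gate at 1.225 rad.
- bay_bottle_0: Capped bottle, 57 mm wide, 101 mm high, in the bay, nearest the hinge. Origin under its centre. Not to be touched.
- bay_bottle_1: Same kind of bottle in the middle of the bay. Not to be touched.
- bay_bottle_2: Same kind of bottle in the bay, nearest the keeper. Not to be touched.
- beaker: Glass beaker, 55 mm wide, 71 mm high, on the worktop to the right. Origin under its centre. Not to be touched.
- timer: Lab timer, 30 x 66 x 59 mm, standing on the worktop to the right. Origin under its centre. Not to be touched.
Not all that is in view belongs to the job. What is shaped like the stop but turquoise or yellow is not meant.

How it is judged:
On the way, in this order (a step that is already met when the one before it is completed fails the run):
1. the latch bar is lifted while the gate is still shut (z of bar_tip in the frame of gate above 0.14 m and angle between the x axis of gate and the x axis of bay, either way round below 0.05 rad), for 0.1 s.
2. the gate is swung out with the bar held up (z of bar_tip in the frame of gate above 0.139 m and angle between the x axis of gate and the x axis of bay, either way round above 0.3 rad), for 0.1 s.
At the end, for the whole second after the job is handed in: The gate stands still against its stop (gate_pad within 12 mm of stop_pad) and the latch bar lies down on its rest (less than 0.015 rad up) (horizontal distance between gate_pad and stop_pad below 0.012 m and value of joint latch_bar below 0.015 rad and linear speed of gate below 0.01 m/s and angular speed of gate below 0.05 rad/s); the robot touches nothing.
It fails at once if the bar is forced against the catch (over 10 N on lip or hood) (contact force between gate and keeper above 10 N).
It fails at once if the gate is pressed hard against its stop (over 20 N) (contact force between gate and stop above 20 N).
It fails at once if the bar is dropped (it falls faster than 3 rad/s) (velocity of joint latch_bar below -3 rad/s).
It fails at once if a bottle, the beaker or the timer is shifted by more than 20 mm (distance of any of bay_bottle_0, bay_bottle_1, bay_bottle_2, beaker, timer from where it was at the start of the episode above 0.02 m).
It also fails if it takes over 72 s, if anything falls off the work surface, if the arm or the gripper's body presses on something with over 40 N, if the wrist force passes 120 N, or if a joint passes its speed limit or range.

## Working session

There is one attempt and no reset: what is moved stays moved. The work goes in short steps, Python scripts to look and compute and a shell command to move; the robot and the scene stay as the last step left them, time stands still between calls to the robot, and variables do not carry over. Pictures are saved under pics/ and viewed, at most 10 in all, crops included, and the job is handed in when it is done.

```bash
ls; mkdir -p pics
cat > h.py <<'E'
from bench import *
import numpy as np, cv2
from scipy.spatial.transform import Rotation as R
def rot(q): return R.from_quat([q[1],q[2],q[3],q[0]])
def toW(c,p):
    return rot(c["attitude"]).apply(np.array(p))+np.array(c["xyz"])
def look(cam,things,fn=tip_of,n=3):
    c=get_calibration(cam)
    for t in things:
        for d in fn(cam,t)[:n]:
            p=np.array(d["location"]); px=cv2.projectPoints(p.reshape(1,3),np.zeros(3),np.zeros(3),np.array([[c["fx"],0,c["cx"]],[0,c["fy"],c["cy"]],[0,0,1.]]),np.array(c["D"]))[0].ravel()
            print(cam,t,round(d["conf"],2),toW(c,p).round(4),px.round())
E
python3 - <<'E'
from h import *
print(observe()); 
T=["bay","gate","thumb_tab","bar_tip","keeper","catch","gate_pad","stop_pad","stop","beaker","timer"]
for cam in ["side","top"]:
    im,d=snapshot(cam); cv2.imwrite(f"pics/{cam}0.png",im)
    c=get_calibration(cam); print(cam,c["xyz"])
    look(cam,T)
E
```

```text
pics
{'clock': 0.0, 'joint_pos': array([ 1.22457332e+00,  3.53679082e-01,  1.63416144e+00, -1.16364007e-05,
        1.15521179e+00, -2.42011855e-03]), 'dq': array([-0.00040241, -0.0022671 ,  0.00038172,  0.00101376,  0.00014743,
        0.00150385]), 'effort': array([ 1.01416259e-03, -6.05268645e+01, -3.42064297e+01, -7.04723746e-07,
        9.69446555e-03,  1.01163221e-05]), 'tool_pos': array([0.21051478, 0.5879504 , 0.23053069]), 'tcp_rot': array([-1.21341104e-04,  1.71053714e-01,  9.85261434e-01, -7.19691742e-04]), 'ft_force': array([ 0.25956175, -0.29412081, -0.32893854]), 'moment': array([ 0.02535858,  0.00519148, -0.06503921]), 'grip_force': 0.0, 'width': 0.08541940553674149}
side [0.7197074  0.79748785 0.52404867]
side bay 0.9 [ 0.5859  0.049  -0.0072] [281. 263.]
side thumb_tab 0.72 [ 0.5886 -0.0095  0.1629] [274. 187.]
side bar_tip 0.48 [ 0.5791 -0.0728  0.1381] [274. 186.]
side bar_tip 0.48 [ 0.5795 -0.0917  0.0053] [274. 229.]
side keeper 0.7 [ 0.5821 -0.0913  0.0037] [273. 230.]
side catch 0.71 [ 0.5859 -0.0728  0.1311] [271. 189.]
side catch 0.32 [0.4791 0.1158 0.0509] [
[... 327 characters left out ...]
-0.0044] [306. 207.]
side beaker 0.63 [ 0.4591 -0.2206 -0.0007] [306. 206.]
side timer 0.61 [ 0.5565 -0.2064 -0.0006] [275. 211.]
top [0.45172835 0.02917421 1.02405506]
top bay 0.98 [ 0.5902  0.0489 -0.0035] [268. 217.]
top gate 0.58 [0.5915 0.147  0.0011] [228. 217.]
top thumb_tab 0.83 [ 0.5917 -0.0126  0.1634] [296. 205.]
top bar_tip 0.6 [ 0.5845 -0.0646  0.1357] [319. 210.]
top keeper 0.6 [ 0.5869 -0.0949  0.006 ] [326. 216.]
top gate_pad 0.72 [0.5827 0.0236 0.0412] [278. 217.]
top stop_pad 0.92 [0.5111 0.2226 0.0445] [194. 249.]
top stop_pad 0.89 [ 0.4647 -0.1006  0.0488] [333. 266.]
top stop_pad 0.88 [0.6039 0.2382 0.0429] [188. 210.]
top timer 0.65 [ 0.5531 -0.2098 -0.0024] [372. 229.]
```

View pics/top0.png

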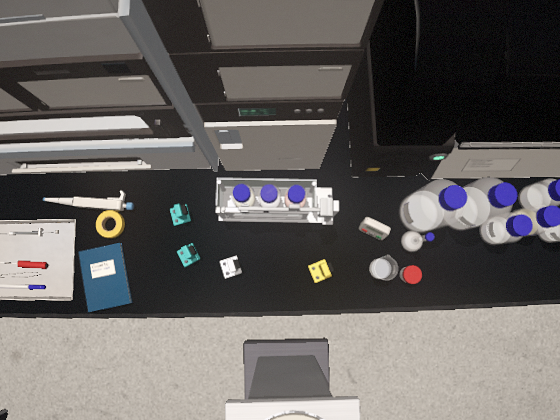

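View pics/side0.png

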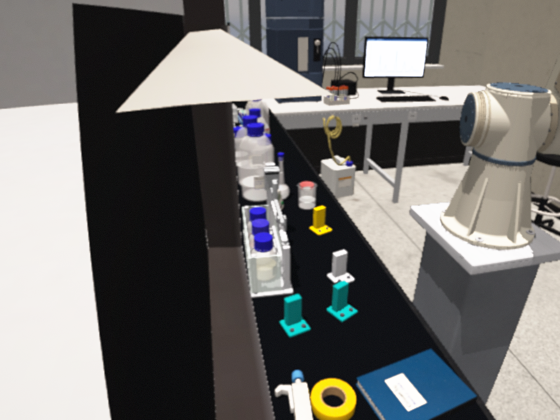

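The pictures show the following.
- **Bay:** top px (268,200). The tab is at top px (296,205) and the keeper at about (326,207).
- **Look-alikes for the stop:** grey/white at top px (230,266) and side px (340,268), turquoise at (180,213) and (188,255), yellow at (320,271). I choose the grey/white one. Its pad, at about (0.479, 0.117, 0.047), is about 117 mm from the hinge, against 120 mm in the description.

I'll move the wrist camera closer to confirm.

```bash
python3 -m inch '[[[-23.7,-23.2,-12,0,0,1.2252],[-23.7,-23.2,-12,0,0,1.2252],[-23.7,-23.2,-12,0,0,1.2252],[-23.7,-23.2,-12,0,0,1.2252],[-23.7,-23.2,-12,0,0,1.2252],[-23.7,-23.2,-12,0,0,1.2252],[-23.7,-23.2,-12,0,0,1.2252],[-23.7,-23.2,-12,0,0,1.2252],[-23.7,-23.2,-12,0,0,1.2252],[-23.7,-23.2,-12,0,0,1.2252]]]'
python3 - <<'E'
from h import *
s=observe();print(s["tool_pos"],rot(s["tcp_rot"]).as_matrix().round(3))
c=get_calibration("wrist");print(c["xyz"],rot(c["attitude"]).as_matrix().round(3))
E
```

```text
clock: 2.03
tool_pos: [0.3575, 0.2875, 0.3534]
tcp_rot: [0.001, 0.71, 0.704, 0.002]
ft_force: [0.1, 0.4, 0.5]
width: 0.0854
grip_force: 0.0
[0.35749153 0.28745724 0.35342713] [[ 0.008  1.     0.003]
 [ 1.    -0.008  0.001]
 [ 0.001  0.003 -1.   ]]
[0.35725999 0.36173507 0.49515913] [[ 1.    -0.01   0.001]
 [-0.009 -0.957 -0.29 ]
 [ 0.003  0.29  -0.957]]
```

```bash
python3 -m inch '[[[-28.5,16.5,0,0,0,0],[-28.5,16.5,0,0,0,0],[-28.5,16.5,0,0,0,0],[-28.5,16.5,0,0,0,0],[-28.5,16.5,0,0,0,0],[-28.5,16.5,0,0,0,0],[-28.5,16.5,0,0,0,0],[-28.5,16.5,0,0,0,0],[-28.5,16.5,0,0,0,0],[-28.5,16.5,0,0,0,0]]]'
python3 - <<'E'
from h import *
T=["bay","gate","thumb_tab","bar_tip","keeper","catch","gate_pad","stop_pad","stop"]
im,d=snapshot("wrist"); cv2.imwrite("pics/w1.png",im); np.save("w1d.npy",d)
look("wrist",T)
E
```

```text
clock: 2.87
tool_pos: [0.5216, 0.0037, 0.351]
tcp_rot: [-0.0, 0.708, 0.707, -0.0]
ft_force: [-0.4, 1.5, 0.2]
width: 0.0853
grip_force: 0.0
wrist gate 0.87 [ 0.591   0.151  -0.0022] [340.  39.]
wrist thumb_tab 0.68 [ 0.5874 -0.0076  0.158 ] [354. 192.]
wrist bar_tip 0.97 [ 0.5793 -0.0673  0.1338] [340. 241.]
wrist keeper 0.92 [ 0.5854 -0.0918  0.0019] [330. 222.]
wrist keeper 0.21 [ 0.5839 -0.0646  0.1324] [344. 238.]
wrist gate_pad 0.83 [0.5764 0.0291 0.0448] [330. 140.]
wrist stop_pad 0.94 [ 0.4638 -0.0956  0.0474] [242. 236.]
wrist stop_pad 0.68 [0.4789 0.1161 0.0454] [249.  65.]
```

View pics/w1.png

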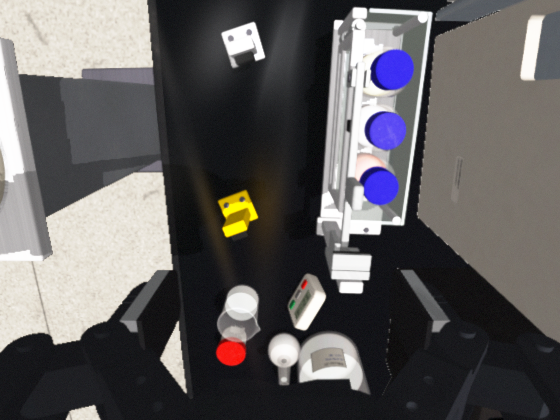

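The white stop is at px (242,43) and the yellow decoy at (237,212). The tab is at about (357,195), and the keeper and jaw at about (348,262). Next I'll refine the tab, bar and jaw positions from depth and check them in a close crop.

Run:
```python
from h import *
im=cv2.imread("pics/w1.png"); d=np.load("w1d.npy"); c=get_calibration("wrist")
K=np.array([[c["fx"],0,c["cx"]],[0,c["fy"],c["cy"]],[0,0,1.]])
v,u=np.mgrid[0:420,0:560]; n=cv2.undistortPoints(np.stack([u,v],-1).reshape(-1,1,2).astype(float),K,np.array(c["D"])).reshape(420,560,2)
P=np.dstack([n*d[...,None],d]); W=toW(c,P.reshape(-1,3)).reshape(420,560,3); W[d==0]=np.nan; np.save("w1W.npy",W)
m=lambda a,b,x0,x1,y0,y1:(W[...,2]>a)&(W[...,2]<b)&(W[...,0]>x0)&(W[...,0]<x1)&(W[...,1]>y0)&(W[...,1]<y1)
def st(name,M):
    p=W[M]; print(name,len(p),np.percentile(p,[3,50,97],axis=0).round(4).tolist()) if len(p) else print(name,0)
st("tabtop",m(.172,.19,.56,.62,-.04,.03))
st("bar hinge side",m(.134,.147,.56,.62,.02,.10))
st("bar free",m(.134,.147,.56,.62,-.055,-.025))
st("jaw",m(.14,.2,.55,.63,-.12,-.062))
for z in np.arange(.12,.2,.008): st(f"jaw{z:.3f}",m(z,z+.008,.55,.63,-.12,-.055))
cv2.imwrite("pics/w1c.png",cv2.resize(im[170:310,290:430],None,fx=4,fy=4,interpolation=cv2.INTER_CUBIC))
```

```text
tabtop 313 [[0.5818, -0.017, 0.1736], [0.5859, -0.0054, 0.1799], [0.5912, 0.005, 0.1817]]
bar hinge side 903 [[0.5818, 0.0231, 0.1355], [0.5886, 0.07, 0.1393], [0.597, 0.099, 0.1439]]
bar free 225 [[0.5814, -0.0543, 0.1353], [0.5848, -0.04, 0.1391], [0.5892, -0.0261, 0.1406]]
jaw 1314 [[0.5654, -0.0942, 0.148], [0.5807, -0.0764, 0.1858], [0.5988, -0.0628, 0.1919]]
jaw0.120 31 [[0.5702, -0.0765, 0.1203], [0.5708, -0.0631, 0.1231], [0.5755, -0.0589, 0.1278]]
jaw0.128 101 [[0.5657, -0.0769, 0.129], [0.581, -0.0754, 0.1323], [0.5997, -0.0586, 0.1359]]
jaw0.136 188 [[0.5653, -0.0774, 0.1364], [0.5831, -0.0655, 0.1389], [0.5967, -0.0559, 0.1433]]
jaw0.144 61 [[0.5651, -0.0813, 0.1443], [0.5705, -0.0704, 0.1483], [0.5756, -0.0591, 0.1518]]
jaw0.152 85 [[0.5652, -0.081, 0.1531], [0.5724, -0.064, 0.1577], [0.5766, -0.0591, 0.1594]]
jaw0.160 19 [[0.5651, -0.0884, 0.1609], [0.5655, -0.0762, 0.1656], [0.5704, -0.0747, 0.1676]]
jaw0.168 18 [[0.5651, -0.0936, 0.1693], [0.5658, -0.0782, 0.1732], [0.5761, -0.0676, 0.1758]]
jaw0.176 178 [[0.5653, -0.0899, 0.1766], [0.58, -0.0602, 0.1807], [0.5992, -0.0591, 0.184]]
jaw0.184 1172 [[0.5666, -0.0943, 0.1844], [0.5828, -0.0759, 0.1859], [0.5991, -0.0603, 0.1917]]
jaw0.192 34 [[0.5745, -0.0937, 0.192], [0.5849, -0.0904, 0.1922], [0.5915, -0.0859, 0.1928]]
jaw0.200 0
```

View pics/w1c.png

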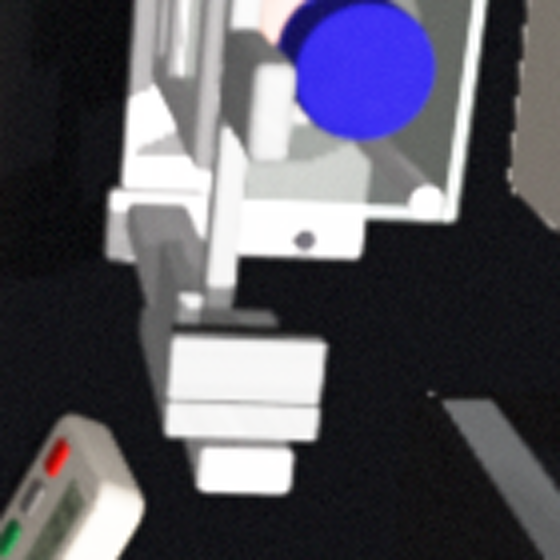

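The crop confirms the tab: its top is at crop px (270,110), beside the bottle cap. The bar runs into the jaw at crop px (245,370). The measured heights agree with the description: tab top 0.181, bar top 0.139, and jaw top 0.186. That puts the lip top at about 0.157 and the hood underside at about 0.174. I'll approach above the tab with the fingers half closed.

```bash
python3 -m inch '[[[-1.0,6.4,5,0,0,0.03],[-1.0,6.4,10,0,0,0.03],[-1.0,6.4,15,0,0,0.03],[-1.0,6.4,15,0,0,0.03],[-1.0,6.4,15,0,0,0.03],[-1.0,6.4,15,0,0,0.03],[-1.0,6.4,15,0,0,0.03]]]' 0.2 30
python3 - <<'E'
from h import *
s=observe();print(s["tool_pos"],rot(s["tcp_rot"]).as_matrix().round(3))
im,d=snapshot("wrist"); cv2.imwrite("pics/w2.png",im)
look("wrist",["thumb_tab","bar_tip"])
c=get_calibration("wrist")
K=np.array([[c["fx"],0,c["cx"]],[0,c["fy"],c["cy"]],[0,0,1.]])
v,u=np.mgrid[0:420,0:560]; n=cv2.undistortPoints(np.stack([u,v],-1).reshape(-1,1,2).astype(float),K,np.array(c["D"])).reshape(420,560,2)
P=np.dstack([n*d[...,None],d]); W=toW(c,P.reshape(-1,3)).reshape(420,560,3); W[d==0]=np.nan
def st(name,a,b,x0,x1,y0,y1):
    M=(W[...,2]>a)&(W[...,2]<b)&(W[...,0]>x0)&(W[...,0]<x1)&(W[...,1]>y0)&(W[...,1]<y1)
    p=W[M]; print(name,len(p),np.percentile(p,[2,50,98],axis=0).round(4).tolist()) if len(p) else print(name,0)
st("tabtop",.176,.19,.57,.605,-.04,.03)
st("bar1",.134,.145,.57,.605,.08,.10); st("bar2",.134,.145,.57,.605,.02,.04); st("bar3",.134,.145,.57,.605,-.05,-.03)
E
```

```text
clock: 3.95
tool_pos: [0.5856, -0.0043, 0.2029]
tcp_rot: [0.0, 0.717, 0.697, 0.0]
ft_force: [0.2, -0.1, 0.8]
width: 0.0342
grip_force: 0.0
[ 0.58564944 -0.00428655  0.20293138] [[ 0.028  1.     0.001]
 [ 1.    -0.028  0.   ]
 [ 0.     0.001 -1.   ]]
wrist thumb_tab 0.88 [ 0.586  -0.0118  0.1586] [285. 250.]
wrist thumb_tab 0.5 [ 0.587   0.04   -0.0014] [283. 130.]
wrist bar_tip 0.56 [ 0.5827 -0.0691  0.1349] [282. 314.]
tabtop 858 [[0.5833, -0.0198, 0.1774], [0.5881, -0.0078, 0.1807], [0.5929, 0.0024, 0.1823]]
bar1 1091 [[0.5832, 0.0809, 0.1367], [0.5926, 0.0924, 0.1405], [0.6023, 0.0996, 0.1449]]
bar2 472 [[0.5858, 0.0204, 0.1383], [0.5899, 0.03, 0.1401], [0.5936, 0.0396, 0.1413]]
bar3 124 [[0.5829, -0.0498, 0.1383], [0.5867, -0.0462, 0.14], [0.5907, -0.043, 0.1412]]
```

View pics/w2.png

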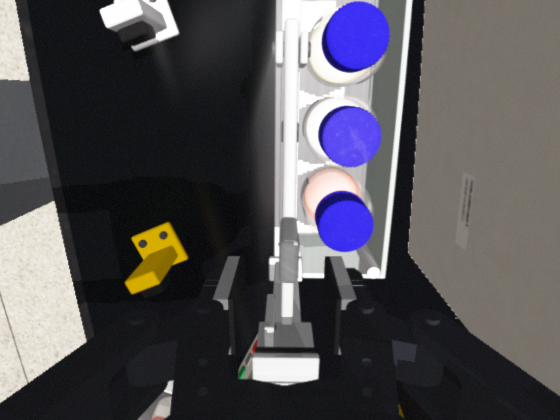

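The tab, at px (289,235), lies between the fingers at px 232 and 340, about 2 mm toward +x. I'll correct that and descend.

```bash
python3 -m inch '[[[-0.35,0.22,0,0,0,0.01],[-0.35,0.22,2,0,0,0.01],[-0.35,0.22,4,0,0,0.01],[-0.35,0.22,5.6,0,0,0.01],[-0.35,0.22,5.6,0,0,0.01],[-0.35,0.22,5.6,0,0,0.01]]]'
python3 - <<'E'
from h import *
im,d=snapshot("wrist"); cv2.imwrite("pics/w3.png",im[120:420,130:430])
look("wrist",["thumb_tab"])
E
```

```text
clock: 4.6
tool_pos: [0.5873, -0.0082, 0.1459]
tcp_rot: [-0.0, 0.721, 0.693, -0.0]
ft_force: [0.2, -0.9, 0.7]
width: 0.0345
grip_force: 0.0
wrist thumb_tab 0.93 [ 0.5895 -0.0077  0.1587] [289. 289.]
```

View pics/w3.png

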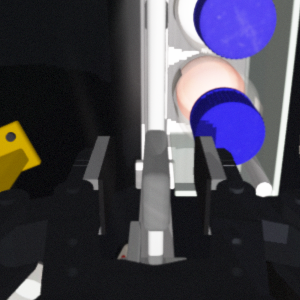

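The tab, at crop px 143–169, is centred between the pads at crop px 105 and 204. I'll close in two stages.

```bash
python3 -m inch '[[[0,0.05,0,0,0,0],[0,0.05,0,0,0,0],[0,0.05,0,0,0,0],[0,0.05,0,0,0,0]]]' 0.7 25; python3 -m inch '[[[0,0,0,0,0,0],[0,0,0,0,0,0],[0,0,0,0,0,0],[0,0,0,0,0,0]]]' 1 25
```

```text
clock: 5.03
tool_pos: [0.588, -0.0081, 0.1458]
tcp_rot: [0.0, 0.72, 0.693, 0.0]
ft_force: [0.2, -0.2, 0.2]
width: 0.0126
grip_force: 0.0
clock: 5.37
tool_pos: [0.588, -0.0081, 0.1457]
tcp_rot: [0.0, 0.72, 0.693, 0.0]
ft_force: [-1.4, -0.5, 5.6]
width: 0.0094
grip_force: 29.1
```

```bash
python3 -m inch '[[[0.05,0,-0.5,0,-0.047,0],[0.16,0,-1.05,0,-0.1,0],[0.25,0,-1.47,0,-0.14,0],[0.25,0,-1.47,0,-0.14,0],[0.25,0,-1.47,0,-0.14,0]]]'
python3 - <<'E'
from h import *
s=observe();print(s["ft_force"],s["moment"],rot(s["tcp_rot"]).as_matrix().round(3))
snapshot("side");look("side",["thumb_tab","bar_tip"]);snapshot("wrist");look("wrist",["thumb_tab","bar_tip"])
E
```

```text
clock: 5.78
tool_pos: [0.5879, -0.0056, 0.1599]
tcp_rot: [0.049, 0.718, 0.692, -0.05]
ft_force: [0.1, -2.6, 1.2]
width: 0.0099
grip_force: 28.4
[ 0.10242823 -2.61729024  1.16393243] [-0.46951138 -0.18023723 -0.1745282 ] [[ 0.036  0.999 -0.005]
 [ 0.989 -0.036 -0.14 ]
 [-0.14   0.    -0.99 ]]
side thumb_tab 0.46 [ 0.5894 -0.0053  0.1752] [274. 183.]
wrist thumb_tab 0.72 [ 0.5845 -0.0035  0.1721] [277. 290.]
wrist bar_tip 0.68 [ 0.5796 -0.0673  0.1559] [274. 369.]
wrist bar_tip 0.68 [0.6324 0.0382 0.0075] [341. 109.]
```

```bash
python3 -m inch '[[[0.02,0,-0.15,0,-0.015,0],[0.04,0,-0.31,0,-0.03,0],[0.04,0,-0.31,0,-0.03,0],[0.04,0,-0.31,0,-0.03,0]]]';  python3 -m inch '[[[0.01,0,-0.05,0,-0.005,0],[0.01,0,-0.05,0,-0.005,0],[0.01,0,-0.05,0,-0.005,0]]]'; python3 -m inch '[[[0.01,0,-0.05,0,-0.005,0],[0.01,0,-0.05,0,-0.005,0],[0.01,0,-0.05,0,-0.005,0]]]'
```

```text
clock: 6.42
tool_pos: [0.5878, -0.0048, 0.163]
tcp_rot: [0.059, 0.718, 0.691, -0.062]
ft_force: [2.4, -2.8, -0.5]
width: 0.0102
grip_force: 28.2
clock: 6.67
tool_pos: [0.5878, -0.0046, 0.1635]
tcp_rot: [0.061, 0.718, 0.691, -0.063]
ft_force: [1.4, -2.7, -0.4]
width: 0.0096
grip_force: 28.2
clock: 6.92
tool_pos: [0.5878, -0.0045, 0.164]
tcp_rot: [0.062, 0.718, 0.691, -0.065]
ft_force: [1.2, -3.2, -0.2]
width: 0.0098
grip_force: 28.2
```

```bash
python3 -m inch '[[[0.01,0,-0.04,0,-0.004,0],[0.01,0,-0.04,0,-0.004,0],[0.01,0,-0.04,0,-0.004,0]]]'; python3 -m inch '[[[0.005,0,-0.04,0,-0.004,0],[0.005,0,-0.04,0,-0.004,0],[0.005,0,-0.04,0,-0.004,0]]]'
```

```text
clock: 7.17
tool_pos: [0.5879, -0.0044, 0.1644]
tcp_rot: [0.064, 0.717, 0.691, -0.066]
ft_force: [1.2, -3.8, 0.0]
width: 0.0097
grip_force: 28.3
clock: 7.42
tool_pos: [0.5879, -0.0042, 0.1648]
tcp_rot: [0.065, 0.717, 0.69, -0.068]
ft_force: [0.9, -4.3, 0.1]
width: 0.0099
grip_force: 28.3
```

```bash
python3 -m inch '[[[0.005,0,-0.03,0,-0.003,0],[0.005,0,-0.03,0,-0.003,0],[0.005,0,-0.03,0,-0.003,0]]]'
```

```text
clock: 7.67
tool_pos: [0.5879, -0.0041, 0.1651]
tcp_rot: [0.066, 0.717, 0.69, -0.069]
ft_force: [1.2, -5.2, 0.5]
width: 0.0099
grip_force: 28.3
```

```bash
python3 -m inch '[[[-0.02,0,-0.03,0,-0.003,0],[-0.02,0,-0.03,0,-0.003,0],[-0.02,0,-0.03,0,-0.003,0]]]'
```

```text
clock: 7.92
tool_pos: [0.5879, -0.0041, 0.1653]
tcp_rot: [0.067, 0.717, 0.69, -0.07]
ft_force: [1.5, -4.0, 0.5]
width: 0.0097
grip_force: 28.3
```

```bash
python3 -m inch '[[[-0.005,0,-0.03,0,-0.003,0],[-0.005,0,-0.03,0,-0.003,0],[-0.005,0,-0.03,0,-0.003,0]]]'
```

```text
clock: 8.17
tool_pos: [0.5879, -0.004, 0.1656]
tcp_rot: [0.068, 0.717, 0.69, -0.071]
ft_force: [0.7, -3.5, 0.5]
width: 0.0099
grip_force: 28.3
```

```bash
python3 -m inch '[[[0,0,-0.03,0,-0.003,0],[0,0,-0.03,0,-0.003,0],[0,0,-0.03,0,-0.003,0]]]'
```

```text
clock: 8.42
tool_pos: [0.5879, -0.0039, 0.1659]
tcp_rot: [0.069, 0.717, 0.69, -0.072]
ft_force: [1.2, -2.0, -0.5]
width: 0.0097
grip_force: 28.2
```

```bash
python3 -m inch '[[[0,0,-0.03,0,-0.003,0],[0,0,-0.03,0,-0.003,0],[0,0,-0.03,0,-0.003,0]]]'
python3 - <<'E'
from h import *
print(observe()["moment"])
im,d=snapshot("wrist"); cv2.imwrite("pics/w4.png",cv2.resize(im[270:420,200:350],None,fx=3.5,fy=3.5,interpolation=cv2.INTER_CUBIC));look("wrist",["thumb_tab","bar_tip"])
snapshot("side");look("side",["thumb_tab","bar_tip"])
E
```

```text
clock: 8.67
tool_pos: [0.5879, -0.0038, 0.1662]
tcp_rot: [0.07, 0.717, 0.69, -0.073]
ft_force: [2.3, -2.4, -1.0]
width: 0.0098
grip_force: 28.2
[-0.32371091 -0.15226445 -0.074524  ]
wrist thumb_tab 0.72 [ 0.5822 -0.0647  0.1691] [279. 373.]
wrist thumb_tab 0.58 [ 0.5846 -0.0011  0.18  ] [277. 293.]
wrist bar_tip 0.85 [ 0.583  -0.0669  0.1665] [281. 371.]
side thumb_tab 0.74 [ 0.5874 -0.0039  0.1817] [275. 181.]
side thumb_tab 0.63 [ 0.5582 -0.2053 -0.0006] [274. 211.]
```

```bash
python3 -m inch '[[[0,0,-0.03,0,-0.003,0],[0,0,-0.03,0,-0.003,0],[0,0,-0.03,0,-0.003,0]]]'
```

```text
clock: 9.22
tool_pos: [0.5879, -0.0038, 0.1665]
tcp_rot: [0.071, 0.717, 0.69, -0.074]
ft_force: [1.5, -1.5, -0.9]
width: 0.0096
grip_force: 28.2
```

```bash
python3 -m inch '[[[0,0,-0.03,0,-0.003,0],[0,0,-0.03,0,-0.003,0],[0,0,-0.03,0,-0.003,0]]]'
```

```text
clock: 9.47
tool_pos: [0.5879, -0.0037, 0.1668]
tcp_rot: [0.072, 0.717, 0.69, -0.075]
ft_force: [1.9, -0.7, -1.2]
width: 0.0095
grip_force: 28.2
```

```bash
python3 -m inch '[[[0,0,-0.03,0,-0.003,0],[0,0,-0.03,0,-0.003,0],[0,0,-0.03,0,-0.003,0]]]'
```

```text
clock: 9.72
tool_pos: [0.5879, -0.0036, 0.1671]
tcp_rot: [0.073, 0.716, 0.69, -0.076]
ft_force: [1.7, 0.6, -2.1]
width: 0.0099
grip_force: 28.1
```

```bash
python3 -m inch '[[[0,0,-0.03,0,-0.003,0],[0,0,-0.03,0,-0.003,0],[0,0,-0.03,0,-0.003,0]]]'
```

```text
clock: 9.97
tool_pos: [0.5879, -0.0035, 0.1673]
tcp_rot: [0.074, 0.716, 0.69, -0.077]
ft_force: [1.6, 1.3, -2.0]
width: 0.0096
grip_force: 28.1
```

```bash
python3 -m inch '[[[0.015,0,-0.03,0,-0.003,0],[0.015,0,-0.03,0,-0.003,0],[0.015,0,-0.03,0,-0.003,0]]]'
```

```text
clock: 10.22
tool_pos: [0.5879, -0.0035, 0.1676]
tcp_rot: [0.075, 0.716, 0.689, -0.078]
ft_force: [2.5, 1.4, -2.5]
width: 0.0098
grip_force: 28.0
```

```bash
python3 -m inch '[[[0.01,0,-0.03,0,-0.003,0],[0.01,0,-0.03,0,-0.003,0],[0.01,0,-0.03,0,-0.003,0]]]'
python3 - <<'E'
from h import *
print(observe()["moment"],rot(observe()["tcp_rot"]).as_matrix().round(3)[:,2])
E
```

```text
clock: 10.47
tool_pos: [0.5879, -0.0034, 0.1678]
tcp_rot: [0.077, 0.716, 0.689, -0.08]
ft_force: [2.2, -0.2, -4.6]
width: 0.0101
grip_force: 27.8
[ 0.34366476 -0.37893658 -0.0423743 ] [-0.008 -0.219 -0.976]
```

The hood was felt: Fz reached −4.6 N and the moment changed. I'll back off to mid-window.

```bash
python3 -m inch '[[[-0.02,0,0.13,0,0.012,0],[-0.04,0,0.25,0,0.024,0],[-0.04,0,0.25,0,0.024,0],[-0.04,0,0.25,0,0.024,0]]]'
python3 - <<'E'
from h import *
s=observe();print(s["moment"],rot(s["tcp_rot"]).as_matrix().round(3))
im,d=snapshot("wrist"); cv2.imwrite("pics/w5.png",cv2.resize(im[270:420,200:350],None,fx=3.5,fy=3.5,interpolation=cv2.INTER_CUBIC))
E
```

```text
clock: 10.8
tool_pos: [0.5879, -0.0042, 0.1655]
tcp_rot: [0.068, 0.717, 0.69, -0.071]
ft_force: [1.3, 3.2, -3.9]
width: 0.0094
grip_force: 28.0
[ 0.67227093 -0.27977357 -0.03819529] [[ 0.038  0.999 -0.007]
 [ 0.98  -0.039 -0.195]
 [-0.195  0.    -0.981]]
```

View pics/w5.png

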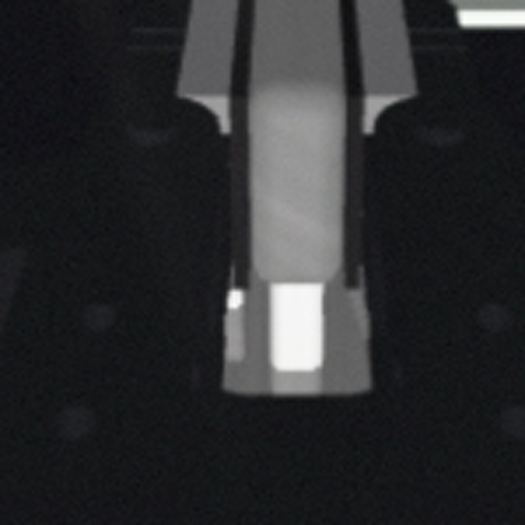

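```bash
python3 -m inch '[[[0.02,0,0,0,0,0],[0.02,0,0,0,0,0],[0.02,0,0,0,0,0]]]';python3 - <<'E'
from h import *
s=observe();print(s["moment"]); snapshot("wrist"); look("wrist",["bar_tip"])
E
```

```text
clock: 11.1
tool_pos: [0.5879, -0.0041, 0.1656]
tcp_rot: [0.068, 0.717, 0.69, -0.071]
ft_force: [1.4, 1.1, -2.3]
width: 0.0094
grip_force: 28.1
[ 0.37935691 -0.22832208 -0.18958951]
wrist bar_tip 0.83 [ 0.5812 -0.0654  0.164 ] [277. 366.]
```

The bar sits clear in the gap, with the bar at crop px 270–322 and the lip end at (235,298). Now I'll swing out gently, stopping if Fx rises.

```bash
cat > chk.py <<'E'
import sys
from bench import observe
s=observe(); print(s["tool_pos"].round(4),s["ft_force"].round(1)); sys.exit(abs(s["ft_force"][0])>float(sys.argv[1]))
E
python3 -m inch '[[[0,-0.1,0,0,0,0.007],[0,-0.21,0,0,0,0.014],[0,-0.21,0,0,0,0.014]]]' >/dev/null; python3 chk.py 4.5 &&
python3 -m inch '[[[0,-0.03,0,0,0,0.002],[0,-0.03,0,0,0,0.002]]]' >/dev/null; python3 chk.py 4.5 &&
python3 -m inch '[[[0,-0.03,0,0,0,0.002],[0,-0.03,0,0,0,0.002]]]' >/dev/null; python3 chk.py 4.5 &&
python3 -m inch '[[[0,-0.03,0,0,0,0.002],[0,-0.03,0,0,0,0.002]]]' >/dev/null; python3 chk.py 4.5 &&
python3 -m inch '[[[0,-0.03,0,0,0,0.002],[0,-0.03,0,0,0,0.002]]]' >/dev/null; python3 chk.py 4.5
```

```text
[ 0.5856 -0.004   0.1656] [ 1.7  1.4 -2. ]
[ 0.5856 -0.004   0.1656] [ 1.7  1.4 -2. ]
[ 0.5856 -0.004   0.1656] [ 1.7  1.4 -2. ]
[ 0.5856 -0.004   0.1656] [ 1.7  1.4 -2. ]
[ 0.5856 -0.004   0.1656] [ 1.7  1.4 -2. ]False
False
False
False
False
```

```bash
sed -i 's/sys.exit(\(.*\))$/sys.exit(int(\1))/' chk.py
python3 -m inch '[[[0,-0.03,0,0,0,0.002],[0,-0.03,0,0,0,0.002]]]' >/dev/null; python3 chk.py 4.5 &&
python3 -m inch '[[[0,-0.03,0,0,0,0.002],[0,-0.03,0,0,0,0.002]]]' >/dev/null && python3 chk.py 4.5 &&
python3 -m inch '[[[0,-0.03,0,0,0,0.002],[0,-0.03,0,0,0,0.002]]]' >/dev/null && python3 chk.py 4.5 &&
python3 -m inch '[[[0,-0.03,0,0,0,0.002],[0,-0.03,0,0,0,0.002]]]' >/dev/null && python3 chk.py 4.5 &&
python3 -m inch '[[[0,-0.03,0,0,0,0.002],[0,-0.03,0,0,0,0.002]]]' >/dev/null && python3 chk.py 4.5 &&
python3 -m inch '[[[0,-0.03,0,0,0,0.002],[0,-0.03,0,0,0,0.002]]]' >/dev/null && python3 chk.py 4.5
```

```text
[ 0.5855 -0.004   0.1656] [ 1.4  1.4 -1.7]
[ 0.5852 -0.004   0.1656] [ 1.9  1.7 -2. ]
[ 0.5849 -0.004   0.1655] [ 2.9  1.4 -2.1]
[ 0.5846 -0.0039  0.1656] [ 2.2  2.1 -1.9]
[ 0.5842 -0.0039  0.1655] [ 3.3  1.8 -1. ]
[ 0.584  -0.0039  0.1655] [ 3.3  1.9 -1.1]
```

```bash
python3 -m inch '[[[0,-0.03,0,0,0,0.002],[0,-0.03,0,0,0,0.002]]]' >/dev/null; python3 chk.py 5 &&
python3 -m inch '[[[0,-0.03,0,0,0,0.002],[0,-0.03,0,0,0,0.002]]]' >/dev/null && python3 chk.py 5 &&
python3 -m inch '[[[0,-0.03,0,0,0,0.002],[0,-0.03,0,0,0,0.002]]]' >/dev/null && python3 chk.py 5 &&
python3 -m inch '[[[0,-0.03,0,0,0,0.002],[0,-0.03,0,0,0,0.002]]]' >/dev/null && python3 chk.py 5
python3 - <<'E'
from h import *
s=observe();print(s["moment"])
im,d=snapshot("wrist"); cv2.imwrite("pics/w6.png",cv2.resize(im[270:420,200:350],None,fx=3.5,fy=3.5,interpolation=cv2.INTER_CUBIC))
E
```

```text
[ 0.5836 -0.0039  0.1655] [ 2.3  0.9 -1. ]
[ 0.5833 -0.0039  0.1655] [ 3.2  1.6 -0.8]
[ 0.583  -0.0039  0.1655] [ 3.1  1.7 -1.9]
[ 0.5828 -0.0038  0.1655] [ 2.9  1.2 -1. ]
[ 0.46366247  0.03928499 -0.20833633]
```

View pics/w6.png

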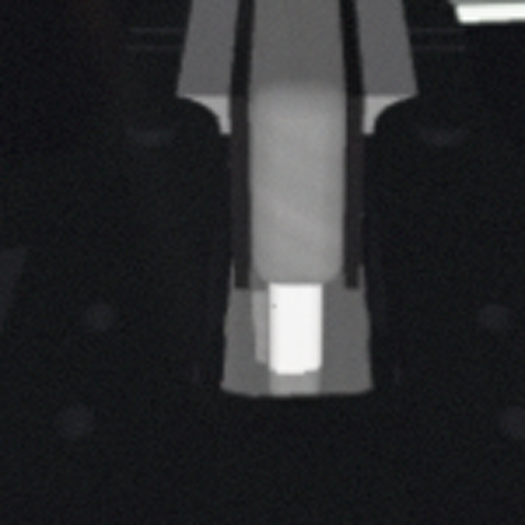

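The bar is over the lip: it moved 7 mm at the tip, and Fx stays near 3 N, which is hinge friction. I'll continue.

```bash
python3 -m inch '[[[0,-0.15,0,0.002,0,0.01],[0.003,-0.30,0,0.004,0,0.0196],[0.003,-0.3,0,0.004,0,0.0196]]]' >/dev/null; python3 chk.py 6 &&
python3 -m inch '[[[0,-0.15,0,0.002,0,0.01],[0.003,-0.30,0,0.004,0,0.0196],[0.003,-0.3,0,0.004,0,0.0196]]]' >/dev/null && python3 chk.py 6 &&
python3 -m inch '[[[0,-0.15,0,0.002,0,0.01],[0.003,-0.30,0,0.004,0,0.0196],[0.003,-0.3,0,0.004,0,0.0196]]]' >/dev/null && python3 chk.py 6 &&
python3 -m inch '[[[0,-0.15,0,0.002,0,0.01],[0.003,-0.30,0,0.004,0,0.0196],[0.003,-0.3,0,0.004,0,0.0196]]]' >/dev/null && python3 chk.py 6
python3 - <<'E'
from h import *
s=observe();print(s["moment"],rot(s["tcp_rot"]).as_matrix().round(3))
E
```

```text
[ 0.5795 -0.0036  0.1655] [ 1.4  1.7 -1. ]
[ 0.5765 -0.0032  0.1655] [ 1.5  2.  -0.8]
[ 0.5736 -0.0029  0.1654] [ 2.1  1.6 -0.2]
[ 0.5706 -0.0025  0.1654] [ 1.2  1.3 -0.4]
[ 0.501898    0.17706301 -0.27093601] [[ 0.15   0.988 -0.024]
 [ 0.969 -0.152 -0.194]
 [-0.195  0.006 -0.981]]
```

```bash
python3 -m inch '[[[0.02,-0.76,-0.004,0.01,0,0.049],[0.074,-1.517,-0.015,0.0195,0,0.098],[0.167,-2.271,-0.033,0.029,0,0.147],[0.297,-3.02,-0.059,0.039,0,0.196],[0.463,-3.76,-0.092,0.049,0,0.245],[0.665,-4.49,-0.132,0.0585,0,0.294],[0.903,-5.21,-0.18,0.068,0,0.343],[1.176,-5.92,-0.234,0.078,0,0.392],[1.483,-6.61,-0.295,0.088,0,0.441],[1.483,-6.61,-0.295,0.088,0,0.441]]]'
python3 - <<'E'
from h import *
s=observe();print(s["moment"],rot(s["tcp_rot"]).as_matrix().round(3))
E
```

```text
clock: 15.0
tool_pos: [0.5077, 0.023, 0.1651]
tcp_rot: [0.047, 0.882, 0.462, -0.084]
ft_force: [4.0, 2.3, -2.2]
width: 0.0095
grip_force: 30.8
[ 0.73328338 -0.34130201 -0.43539187] [[ 0.559  0.823 -0.104]
 [ 0.807 -0.568 -0.161]
 [-0.191  0.006 -0.982]]
```

```bash
python3 -m inch '[[[0.02,-0.76,-0.004,0.01,0,0.049],[0.074,-1.517,-0.015,0.0195,0,0.098],[0.167,-2.271,-0.033,0.029,0,0.147],[0.297,-3.02,-0.059,0.039,0,0.196],[0.463,-3.76,-0.092,0.049,0,0.245],[0.665,-4.49,-0.132,0.0585,0,0.294],[0.903,-5.21,-0.18,0.068,0,0.343],[1.176,-5.92,-0.234,0.078,0,0.392],[1.483,-6.61,-0.295,0.088,0,0.441],[1.483,-6.61,-0.295,0.088,0,0.441]]]'
python3 - <<'E'
from h import *
s=observe();p=s["tool_pos"];print(s["moment"],rot(s["tcp_rot"]).as_matrix().round(3),np.arctan2(.5935-p[0],.148-p[1]))
for cam in ["top","side","wrist"]:
    snapshot(cam); look(cam,["gate_pad","stop_pad","thumb_tab","gate"])
E
```

```text
clock: 15.83
tool_pos: [0.463, 0.0729, 0.1648]
tcp_rot: [0.026, 0.962, 0.255, -0.091]
ft_force: [7.0, 1.3, -4.0]
width: 0.0095
grip_force: 31.6
[ 0.55993833 -1.02643026 -0.45646808] [[ 0.854  0.495 -0.161]
 [ 0.485 -0.869 -0.097]
 [-0.188  0.004 -0.982]] 1.0485181166625064
top stop_pad 0.73 [ 0.4646 -0.0996  0.0484] [332. 266.]
top thumb_tab 0.21 [0.6298 0.0448 0.0029] [269. 201.]
side gate_pad 0.68 [0.4859 0.094  0.0446] [328. 250.]
side stop_pad 0.96 [0.514  0.2202 0.0454] [333. 286.]
side stop_pad 0.87 [0.6117 0.2412 0.0471] [286. 299.]
side stop_pad 0.63 [0.4772 0.115  0.0465] [335. 254.]
side thumb_tab 0.83 [0.4651 0.0714 0.1817] [337. 189.]
side gate 0.59 [ 0.5965  0.1423 -0.0016] [284. 286.]
wrist gate_pad 0.28 [0.4613 0.0758 0.1783] [276. 297.]
wrist stop_pad 0.88 [0.4775 0.1171 0.0447] [238. 124.]
wrist stop_pad 0.67 [ 0.4618 -0.0983  0.0461] [458. 266.]
wrist thumb_tab 0.66 [0.4632 0.0712 0.179 ] [288. 299.]
wrist gate 0.49 [5.873e-01 4.550e-02 5.000e-04] [401.  28.]
```

```bash
cat > chk2.py <<'E'
import sys, numpy as np
from bench import observe
s=observe(); p=s["tool_pos"]; f=s["ft_force"]; t=np.arctan2(.5935-p[0],.148-p[1])
fn=f[0]*np.cos(t)-f[1]*np.sin(t); print("th %.4f"%t,"normal %.1f radial %.1f z %.1f"%(fn,-f[0]*np.sin(t)-f[1]*np.cos(t),f[2]),s["clock"]); sys.exit(int(abs(fn)>float(sys.argv[1])))
E
python3 -m inch '[[[0.026,-0.53,0,0.007,0,0.034],[0.06,-1.06,-0.01,0.0137,0,0.069],[0.1,-1.59,-0.02,0.02,0,0.103],[0.165,-2.12,-0.03,0.027,0,0.137],[0.165,-2.12,-0.03,0.027,0,0.137],[0.165,-2.12,-0.03,0.027,0,0.137]]]' >/dev/null; python3 chk2.py 5 &&
python3 -m inch '[[[0,-0.15,0,0.002,0,0.01],[0,-0.15,0,0.002,0,0.01]]]' >/dev/null && python3 chk2.py 5 &&
python3 -m inch '[[[0,-0.15,0,0.002,0,0.01],[0,-0.15,0,0.002,0,0.01]]]' >/dev/null && python3 chk2.py 5 &&
python3 -m inch '[[[0,-0.15,0,0.002,0,0.01],[0,-0.15,0,0.002,0,0.01]]]' >/dev/null && python3 chk2.py 5
```

```text
th 1.1849 normal 2.0 radial -7.4 z -3.4 17.0833
th 1.1934 normal 3.3 radial -6.0 z -3.6 17.25
th 1.2028 normal 3.4 radial -6.6 z -4.4 17.4167
th 1.2127 normal 3.8 radial -7.5 z -4.7 17.5833
```

```bash
python3 -m inch '[[[0.02,-0.15,0,0.002,0,0.01],[0.02,-0.15,0,0.002,0,0.01]]]' >/dev/null; python3 chk2.py 6 &&
python3 -m inch '[[[0.02,-0.15,0,0.002,0,0.01],[0.02,-0.15,0,0.002,0,0.01]]]' >/dev/null && python3 chk2.py 6 &&
python3 -m inch '[[[0.003,-0.15,0,0.002,0,0.01],[0.003,-0.15,0,0.002,0,0.01]]]' >/dev/null && python3 chk2.py 6 &&
python3 -m inch '[[[0.003,-0.15,0,0.002,0,0.01],[0.003,-0.15,0,0.002,0,0.01]]]' >/dev/null && python3 chk2.py 6 &&
python3 -m inch '[[[0.003,-0.15,0,0.002,0,0.01],[0.003,-0.15,0,0.002,0,0.01]]]' >/dev/null && python3 chk2.py 6
python3 - <<'E'
from h import *
snapshot("side"); look("side",["gate_pad","stop_pad"])
snapshot("wrist"); look("wrist",["gate_pad","stop_pad"])
E
```

```text
th 1.2226 normal 3.2 radial -6.5 z -3.3 17.75
th 1.2325 normal 3.0 radial -5.2 z -3.2 17.9167
th 1.2424 normal 3.1 radial -5.1 z -3.0 18.0833
th 1.2524 normal 3.4 radial -5.3 z -4.4 18.25
th 1.2618 normal 3.7 radial -5.4 z -3.6 18.4167
side gate_pad 0.87 [0.4737 0.1165 0.049 ] [337. 253.]
side stop_pad 0.71 [0.5135 0.2234 0.0483] [334. 285.]
side stop_pad 0.66 [0.478  0.1178 0.0459] [335. 255.]
side stop_pad 0.57 [ 0.4612 -0.0937  0.0456] [317. 211.]
wrist stop_pad 0.92 [0.4775 0.1093 0.0436] [286. 133.]
wrist stop_pad 0.89 [0.5143 0.22   0.0488] [130.  28.]
wrist stop_pad 0.86 [ 0.4648 -0.0984  0.0465] [529. 225.]
```

```bash
python3 -m inch '[[[0.02,-0.15,0,0.002,0,0.01],[0.02,-0.15,0,0.002,0,0.01]]]' >/dev/null; python3 chk2.py 5 &&
python3 -m inch '[[[0.02,-0.15,0,0.002,0,0.01],[0.02,-0.15,0,0.002,0,0.01]]]' >/dev/null && python3 chk2.py 5 &&
python3 -m inch '[[[0.003,-0.15,0,0.002,0,0.01],[0.003,-0.15,0,0.002,0,0.01]]]' >/dev/null && python3 chk2.py 5 &&
python3 -m inch '[[[0.003,-0.15,0,0.002,0,0.01],[0.003,-0.15,0,0.002,0,0.01]]]' >/dev/null && python3 chk2.py 5 &&
python3 -m inch '[[[0.003,-0.15,0,0.002,0,0.01],[0.003,-0.15,0,0.002,0,0.01]]]' >/dev/null && python3 chk2.py 5
```

```text
th 1.2694 normal 5.4 radial -4.3 z -2.7 18.8833
```

```bash
python3 -m inch '[[[0.01,-0.1,0,0.001,0,0.006],[0.01,-0.1,0,0.001,0,0.006]]]' >/dev/null; python3 chk2.py 8; python3 -m inch '[[[0.01,0,0,0,0,0],[0.01,0,0,0,0,0]]]'; python3 chk2.py 8;python3 - <<'E'
from h import *
print(rot(observe()["tcp_rot"]).as_matrix().round(3))
E
```

```text
th 1.2742 normal 7.9 radial -4.1 z -2.5 19.05
clock: 19.22
tool_pos: [0.4501, 0.1042, 0.1646]
tcp_rot: [0.016, 0.986, 0.141, -0.093]
ft_force: [5.6, -6.9, -1.5]
width: 0.0097
grip_force: 28.9
th 1.2741 normal 8.2 radial -3.4 z -1.5 19.2167
[[ 0.943  0.28  -0.179]
 [ 0.274 -0.96  -0.057]
 [-0.188  0.005 -0.982]]
```

The gate is against the stop with about 6 N on the pad. I'll ease back slightly and lower the bar smoothly.

```bash
python3 -m inch '[[[-0.02,0.04,0.32,0,0.03,-0.003],[-0.035,0.08,0.64,0,0.06,-0.005],[-0.05,0.12,0.966,0,0.092,-0.008],[-0.05,0.12,1.2,0,0.115,-0.008],[-0.05,0.12,1.44,0,0.14,-0.008],[-0.05,0.12,1.6,0,0.155,-0.008],[-0.05,0.12,1.6,0,0.155,-0.008]]]'; python3 chk2.py 8
python3 - <<'E'
from h import *
s=observe();print(s["moment"],rot(s["tcp_rot"]).as_matrix().round(3))
E
```

```text
clock: 19.8
tool_pos: [0.4471, 0.1025, 0.149]
tcp_rot: [0.004, 0.989, 0.145, -0.016]
ft_force: [6.7, -3.1, -4.4]
width: 0.0096
grip_force: 29.2
th 1.2698 normal 4.9 radial -5.5 z -4.4 19.8
[-0.31630739 -0.98286711 -0.39774415] [[ 0.957  0.287 -0.03 ]
 [ 0.287 -0.958 -0.013]
 [-0.032  0.003 -0.999]]
```

```bash
python3 -m inch '[[[0.01,0,0.1,0,0.01,0],[0.02,0,0.2,0,0.02,0],[0.02,0,0.2,0,0.02,0]]]'; python3 -m inch '[[[0.01,0,0.05,0,0.006,0],[0.01,0,0.05,0,0.006,0],[0.01,0,0.05,0,0.006,0]]]'; python3 -m inch '[[[0,0,0.05,0,0.006,0],[0,0,0.05,0,0.006,0],[0,0,0.05,0,0.006,0]]]';  python3 chk2.py 8
python3 - <<'E'
from h import *
s=observe();print(s["moment"],rot(s["tcp_rot"]).as_matrix().round(3))
snapshot("side"); look("side",["bar_tip","thumb_tab"]);snapshot("wrist"); look("wrist",["bar_tip","thumb_tab"])
E
```

```text
clock: 20.05
tool_pos: [0.4468, 0.1025, 0.1469]
tcp_rot: [0.003, 0.989, 0.145, -0.007]
ft_force: [5.0, -4.0, -2.1]
width: 0.0092
grip_force: 29.4
clock: 20.3
tool_pos: [0.4468, 0.1025, 0.1465]
tcp_rot: [0.002, 0.989, 0.145, -0.004]
ft_force: [4.9, -5.1, -1.6]
width: 0.0095
grip_force: 29.4
clock: 20.55
tool_pos: [0.4468, 0.1025, 0.146]
tcp_rot: [0.002, 0.989, 0.145, -0.001]
ft_force: [4.7, -4.3, -2.2]
width: 0.0096
grip_force: 29.4
th 1.2699 normal 5.4 radial -3.2 z -2.2 20.55
[-0.45739885 -0.61096537 -0.38025219] [[ 0.958  0.287 -0.002]
 [ 0.287 -0.958 -0.004]
 [-0.003  0.003 -1.   ]]
side bar_tip 0.79 [0.3837 0.0852 0.1363] [373. 207.]
side thumb_tab 0.8 [0.4481 0.1015 0.1641] [349. 202.]
wrist bar_tip 0.77 [0.3847 0.0875 0.1351] [278. 375.]
wrist thumb_tab 0.71 [0.4443 0.1053 0.1593] [277. 294.]
```

```bash
for i in 1; do :; done
python3 -m inch '[[[0,0,0.04,0,0,0],[0,0,0.04,0,0,0]]]'>/dev/null; python3 chk2.py 8; python3 -m inch '[[[0,0,0.04,0,0,0],[0,0,0.04,0,0,0]]]'>/dev/null; python3 chk2.py 8; python3 -m inch '[[[0,0,0.04,0,0,0],[0,0,0.04,0,0,0]]]' >/dev/null; python3 chk2.py 8
```

```text
th 1.2700 normal 4.8 radial -1.7 z 1.3 21.0167
th 1.2699 normal 5.4 radial -0.1 z 4.8 21.1833
th 1.2699 normal 5.3 radial 0.9 z 10.2 21.35
```

```bash
python3 -m inch '[[[0,0,-0.03,0,0,0],[0,0,-0.03,0,0,0],[0,0,-0.03,0,0,0],[0,0,-0.03,0,0,0],[0,0,-0.03,0,0,0]]]' 0.4; python3 -m inch '[[[0,0,-2,0,0,0],[0,0,-4,0,0,0],[0,0,-6,0,0,0],[0,0,-8,0,0,0],[0,0,-10,0,0,0],[0,0,-12,0,0,0],[0,0,-12,0,0,0],[0,0,-12,0,0,0]]]'
python3 - <<'E'
from h import *
im,d=snapshot("wrist"); cv2.imwrite("pics/w7.png",im)
look("wrist",["bar_tip","thumb_tab","gate_pad","stop_pad","gate"])
snapshot("side"); look("side",["bar_tip","thumb_tab","gate_pad","stop_pad"])
E
```

```text
clock: 21.77
tool_pos: [0.4457, 0.1033, 0.1447]
tcp_rot: [0.001, 0.989, 0.145, -0.002]
ft_force: [-0.5, 0.4, 0.3]
width: 0.026
grip_force: 0.0
clock: 22.43
tool_pos: [0.4469, 0.1038, 0.2655]
tcp_rot: [0.001, 0.989, 0.145, -0.001]
ft_force: [-0.2, 0.6, -1.0]
width: 0.0258
grip_force: 0.0
wrist bar_tip 0.57 [0.3824 0.0821 0.1319] [288. 272.]
wrist thumb_tab 0.81 [0.4417 0.1041 0.1573] [282. 209.]
wrist stop_pad 0.9 [0.4767 0.1149 0.043 ] [282. 140.]
wrist stop_pad 0.9 [0.5164 0.2223 0.0464] [185.  67.]
wrist stop_pad 0.69 [ 0.4637 -0.0985  0.0448] [472. 210.]
wrist gate 0.78 [ 0.5905  0.147  -0.0032] [284.  19.]
wrist gate 0.74 [ 0.5857  0.0432 -0.0026] [377.  55.]
side bar_tip 0.66 [0.3857 0.0826 0.134 ] [372. 208.]
side bar_tip 0.4 [ 0.5901 -0.0727  0.1349] [270. 188.]
side thumb_tab 0.74 [0.4451 0.0988 0.1627] [350. 202.]
side gate_pad 0.56 [0.4765 0.1174 0.0461] [335. 255.]
side stop_pad 0.95 [0.5132 0.2196 0.041 ] [333. 287.]
side stop_pad 0.88 [0.608  0.2387 0.0465] [288. 298.]
side stop_pad 0.87 [0.4781 0.1178 0.0459] [335. 255.]
```

View pics/w7.png

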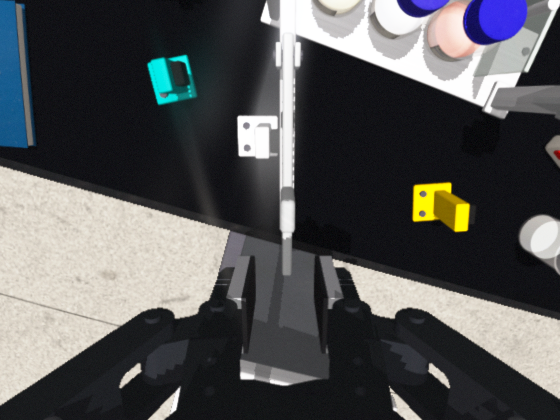

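The gate (px 288, rows 0–270) rests against the white stop at (262,140). The bar lies down with its tip at z≈0.134, the gate_pad and stop_pad readings are within about 2 mm of each other, and the gripper is clear.

```bash
python3 -c "
from bench import *
print(finish_job())"
```

```text
the job is handed in; nothing more can be done
None
```

The gate is open against its rubber stop, the latch bar was lowered onto its rest and let go, and the job is handed in; I saw no force near a limit, but the verdict was not shown to me.

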